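# Dispense one wash ball into the laundry scoop

## Task

Stand the grey laundry scoop upright on the shelf, centred under the spout of the white wash-ball dispenser, and let go of it. Then twist the dispenser's red spring knob clockwise all the way to its stop, hold it there for a moment and release it so that it springs fully home: one ball drops into the scoop and the next stays in the dispenser. Leave the scoop with its ball standing under the spout, and do not disturb the other things on the shelf.

Things in the scene. Friction and masses are not known exactly. Their poses are not given: they have to be found in the camera images.
- dispenser: white wash-ball dispenser, fixed, 210 mm deep, 145 wide, 245 high. Origin on the shelf below the middle of the knob's foot; x to its back, y left, z up. Its front panel rises to the back at 35 deg, so the knob's axis leans 35 deg from vertical to the front: outward (-0.574, 0, 0.819) here. The foot starts at x = -25 mm; in front of it, under the spout, the shelf is free for the scoop
- canopy_edge (a point): middle of the front edge of a clear plate on posts, 145 mm wide, that overhangs the rear of the dispenser from here back; fixed at (5, -10, 238) mm of the dispenser frame, on the plate's underside; it is why the knob must be approached along its leaning axis
- spout (a point): centre of the spout's open lower end, fixed at (-82, -54, 64) mm of the dispenser frame, 64 mm above the shelf; a ball falls straight down from here. The clear hood round it spans x -60 to -104 mm, y -77 to -31 mm of that frame, up to z = 140 mm
- knob_grip (a point): middle of the knob's red bar grip, on the knob axis, 29 mm out from the panel's clear cover; the point to pinch. Bar 42 mm long, 14 thick, 40 tall, reaching 17 mm further out and 23 mm inwards from here, on a grey disc of 44 mm diameter, 5 mm thick. Axes turn with the knob: z outward along the knob axis, x along the bar (up the slope at home), y across it
- knob (a joint): turn of the spring knob, rad: 0 at home, grows clockwise as seen facing the knob, stop at 1.2. Spring torque 0.05 N m at home to 0.15 at the stop; let go, it returns to 0 by itself within about 2 s. Past about 1.05 the front ball is let out while the next is held back; going home lets the next ball roll to the gate
- scoop_cup (a point): grey plastic laundry scoop, loose, about 90 g: square open cup 85 x 85 mm outside, 50 high, walls 3; this point is the cup's centre, 25 mm above its underside; z up, mouth upward. Its handle is a straight flat bar on the -x side, from x = -42 to -127 mm of this frame, 18 mm wide in y, 12 thick, its middle 11 mm above this point (36 mm above the underside)
- ball_first: front smooth, slippery blue hard wash ball, 33 mm diameter, 25 g, waiting at the gate in the dispenser lane; origin at its centre
- ball_next: second blue wash ball, the same, behind the first in the lane; origin at its centre
- sleeve_board: wooden sleeve-ironing board, about 410 x 100 mm and 103 mm high; bystander; origin at the centre of its underside
- hook_tray: silver aluminium tray of metal hooks, 160 x 220 x 25 mm; bystander; origin at the centre of its underside
- spray_bottle: green plastic bottle, 64 mm across, 190 mm tall; bystander; origin at the centre of its underside
- jar: amber jar, 56 mm across, 70 mm tall; bystander; origin at the centre of its underside
- brush: hand brush lying flat; bystander; origin at its underside
- mug: blue mug, 76 mm across, 85 mm tall; bystander; origin at the centre of its underside

How it is judged (in metres and radians):
On the way, in this order (a step that is already met when the one before it is completed fails the run):
1. the scoop stands upright on the shelf under the spout (within 25 mm), let go, with the knob at home and the ball still in the dispenser (horizontal distance between scoop_cup and spout below 0.025 m and height (world z) of scoop_cup below 0.03 m and angle between scoop_cup's own z axis and vertical below 0.1 rad and contact force between the fingers and scoop below 0.1 N and value of joint knob below 0.1 rad and height (world z) of ball_first above 0.1 m), for 0.2 s.
2. the knob is twisted clockwise to its stop (beyond 1.12 rad) and held there for a moment (value of joint knob above 1.12 rad), for 0.2 s.
3. the knob is back home and the front ball lies in the scoop (value of joint knob below 0.08 rad and x of ball_first in the frame of scoop_cup between -0.04 and 0.04 m and y of ball_first in the frame of scoop_cup between -0.04 and 0.04 m and z of ball_first in the frame of scoop_cup between -0.03 and 0.012 m), for 0.2 s.
At the end, for the whole second after the job is handed in: The front ball lies at rest in the scoop; the scoop stands upright on the shelf within 35 mm of the point below the spout; the knob is home (below 0.08 rad); the second ball is still in the dispenser at the gate or behind it (all of step 3 and horizontal distance between scoop_cup and spout below 0.035 m and height (world z) of scoop_cup below 0.03 m and angle between scoop_cup's own z axis and vertical below 0.1 rad and linear speed of ball_first below 0.03 m/s and z of ball_next in the frame of dispenser above 0.1 m and x of ball_next in the frame of dispenser above -0.03 m); the robot touches nothing.
It fails at once if the second ball leaves the dispenser (z of ball_next in the frame of dispenser below 0.09 m).
It fails at once if the scoop is tipped over (more than 40 deg) (angle between scoop_cup's own z axis and vertical above 0.7 rad).
It fails at once if a bystander is moved more than 20 mm (distance of any of sleeve_board, hook_tray, spray_bottle, jar, brush, mug from where it was at the start of the episode above 0.02 m).
It also fails if it takes over 59 s, if anything falls off the work surface, if the arm or the gripper's body presses on something with over 40 N, if the wrist force passes 120 N, or if a joint passes its speed limit or range.

## Robot

A 7-joint arm with a two-finger parallel gripper is mounted at the origin on the work surface. World frame = base frame: x ahead of the robot, y to its left, z up, the work surface at z = 0. Lengths are in mm, angles in rad, forces in N, time in s.
With the tool pointing down it reaches from about 400 to 875 mm from the base axis. Payload 4.4 kg.
Tool frame: the origin (TCP) lies at the very end of the fingers, on their centre line; the grasp point (between the pads) lies 19 mm behind it; z points along the fingers, y is the direction in which the jaws open and shut (so a half turn about z gives the same grasp; the last joint's range is limited). The gripper opens to 85 mm and grips with 20 to 120 N. Pads are 22 mm wide; open, the fingers measure 114 mm over their backs; the gripper's body (76 mm by 85 mm) begins 54 mm behind the grasp point. The pads swing forward as they close: fully open they stand 13 mm farther back than shut.
Start: joints at [-1.277, 0.628, 0.038, 1.517, -0.027, 0.996, -0.02], TCP at [228.834, 608.402, 231.313] pointing down, gripper open.
Joint ranges: [-3.06, 3.06], [-0.37, 2.12], [-1.25, 1.32], [0.18, 2.47], [-1.1, 4.24], [0.23, 1.98], [-2.94, 2.94]. Speed limits (rad/s): [2.57, 2.57, 3.14, 3.14, 3.14, 3.14, 3.14].

## Interface

Orientations are given as [roll, pitch, yaw] about the fixed x, y, z axes, in that order (R = Rz(yaw) Ry(pitch) Rx(roll)).
In Python, from cell import ctrl gives the robot as it stands.
- The arm moves only by the shell command python3 -m pendant 'ROWS'. ROWS is JSON, a list of rows, each a list of 7 numbers: the shift along the world's x, y, z in m, then the turn, a rotation vector about the world's x, y, z in rad, then the opening, from -1 (shut) to 1 (fully open). A call has 1 to 8 rows; each row is the pose to reach, as a shift and turn from the pose commanded when the call began; what a row does not reach only later rows make up. A row lasts 1/10 s, in which the tool goes at most 50 mm and 8.59 degrees, less where a joint would pass 70% of its speed; a pose out of reach is approached as far as the arm can. A call with a gripper value outside its range is refused whole. The fingers move at their own pace and stop on an object; the grip force is fixed at half the most. Time passes only in rows, so rows that repeat a pose let the fingers close. It gives the time, the measured TCP pose, the force and the opening at its end, in the units of the state.
- ctrl.read_state(): the state, without advancing time (a new reading comes with each control period).
- ctrl.get_image(name): name is "scene" or "top"; returns the picture (384x512x3 uint8, blue, green, red); there is no depth.
- ctrl.get_calibration(name): a dict with "fx", "fy", "cx", "cy" (pixels), "R" (3x3) and "t" (3): a world point X has camera coordinates R X + t. Camera axes: x right, y down, z forward; pixel columns grow to the right and rows downward; lengths in mm; the calibration is good to about 2 mm. A picture is of the moment at which its call begins. get_calibration takes no time and is no camera call.
- ctrl.finish_job(): hands the job in, once; it reports no verdict.
The state is a dict: "clock": time; "qpos": joint angles; "qd": joint speeds; "tau": joint torques, N m; "eef_pos": TCP position; "tool_rot": TCP orientation; "force": force on the tool from outside, world axes, zero at the start; "torque": the same for the moment, N m; "width": finger opening in mm.
Only numpy, scipy, OpenCV 4.12 (cv2) and the standard library are available. Lean on these libraries where they do the work, as an engineer would, in place of code of your own. Each camera call takes 0.05 s, during which the arm holds its last target. There are 200 camera calls.

## Working session

There is one attempt and no reset: what is moved stays moved. The work goes in short steps, Python scripts to look and compute and a shell command to move; the robot and the scene stay as the last step left them, time stands still between calls to the robot, and variables do not carry over. Pictures are saved under pics/ and viewed, about 8 in all and at most 12, crops included, and the job is handed in when it is done.

```bash
mkdir -p pics; ls; python3 - <<'E'
from cell import ctrl
import cv2
for n in("scene","top"):
    cv2.imwrite(f"pics/{n}0.png",ctrl.get_image(n)); c=ctrl.get_calibration(n); print(n,c)
print(ctrl.read_state())
E
```

```text
pics
scene {'fx': 487.3901527582746, 'fy': 487.3901527582746, 'cx': 254.43779451048368, 'cy': 191.95826652279138, 'R': array([[-0.06541168,  0.99770465,  0.01751421],
       [ 0.71374053,  0.05904596, -0.69791692],
       [-0.6973491 , -0.03315132, -0.71596454]]), 't': array([  51.4090044 , -271.60130817, 2051.3255589 ])}
top {'fx': 464.43435995172115, 'fy': 464.43435995172115, 'cx': 257.68634167706256, 'cy': 193.92376917314053, 'R': array([[-0.01161917, -0.99981478,  0.01534293],
       [-0.98053397,  0.00838471, -0.1961704 ],
       [ 0.19600542, -0.01732361, -0.98044978]]), 't': array([ -30.23354763,  581.83505061, 1611.59133612])}
{'clock': 0.1, 'qpos': array([-1.27677869,  0.62928888,  0.0384266 ,  1.51826743, -0.02701684,
        0.9963066 , -0.01993688]), 'qd': array([-0.00029219, -0.00292964, -0.00095972, -0.00242424, -0.00142869,
        0.00088158,  0.00119317]), 'tau': array([ 3.60437465e-03, -5.64524102e+01,  1.23091601e+00, -1.93972957e+01,
        1.13549799e-02,  5.39598244e-03, -6.29246799e-06]), 'eef_pos': array([228.62491453, 607.86064448, 230.45805375]), 'tool_rot': array([-3.13983948e+00, -5.17711563e-06,  2.78184367e+00]), 'force': array([ 0.19288385,  0.3735796 , -0.25714004]), 'torque': array([ 0.01487881, -0.01665029, -0.03162374]), 'width': 85.62447319964711}
```

View pics/scene0.png

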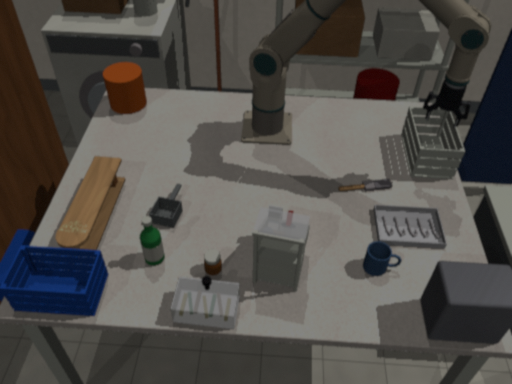

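View pics/top0.png

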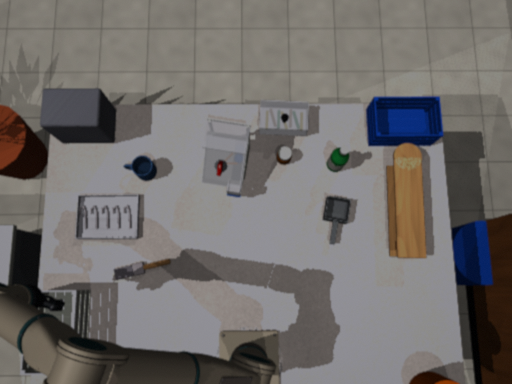

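The scene view shows the scoop at about (165,210), dispenser at (282,250) and green bottle at (152,245). In the top view the scoop is at about (337,210) with its handle toward the robot. The dispenser is at (227,155) with its red knob at (220,168), so its back faces away from the robot. I'll enlarge these areas.

```bash
python3 - <<'E'
import cv2,numpy as np
s=cv2.imread("pics/scene0.png");t=cv2.imread("pics/top0.png")
def crop(im,x0,y0,w,h,W,H): return cv2.resize(im[y0:y0+h,x0:x0+w],(W,H),interpolation=cv2.INTER_CUBIC)
# 400x300 tiles
a=crop(t,190,105,80,100,320,400)   # x4
b=crop(t,310,185,60,65,240,260)
c=crop(s,240,195,80,100,320,400)
d=crop(s,130,175,60,65,240,260)
M=np.zeros((600,800,3),np.uint8)
M[0:400,0:320]=a; M[0:400,320:640]=c
M[330:590,560:800]=0
M=np.zeros((600,800,3),np.uint8); M[:400,:320]=a; M[:400,330:650]=c
M2=np.hstack([b,np.zeros((260,20,3),np.uint8),d]); 
M[400:600,:385]=cv2.resize(M2,(385,200)); 
cv2.imwrite("pics/crops.png",cv2.convertScaleAbs(M,alpha=1.5))
E
```

```text
(no output)
```

View pics/crops.png

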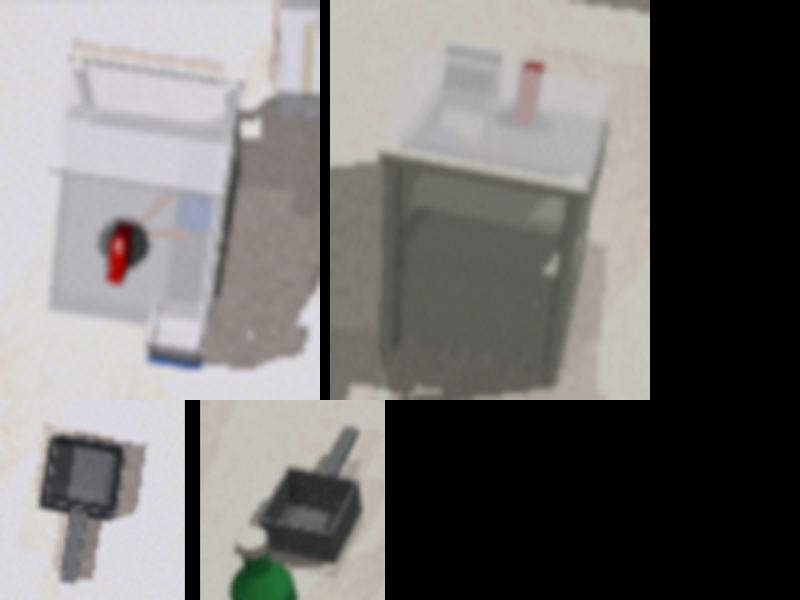

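The top crop shows the dispenser facing the robot and turned slightly. Its bar's outer front end is at about (219,175), and the rear plate corners are at about (208,119) and (250,126). The scoop is dark, with its handle toward the robot. Next I triangulate.

```bash
cat > h.py <<'E'
import numpy as np,cv2
from cell import ctrl
CAL={n:ctrl.get_calibration(n) for n in("scene","top")}
def ray(n,p):
    c=CAL[n];R=np.array(c["R"]);d=R.T@np.array([(p[0]-c["cx"])/c["fx"],(p[1]-c["cy"])/c["fy"],1]);return -R.T@np.array(c["t"]),d/np.linalg.norm(d)
def plane(n,p,z):
    o,d=ray(n,p);return o+d*(z-o[2])/d[2]
def proj(n,X):
    c=CAL[n];q=np.array(c["R"])@np.array(X,float)+c["t"];return np.array([c["fx"]*q[0]/q[2]+c["cx"],c["fy"]*q[1]/q[2]+c["cy"]])
def tri(ps,pt):
    (a,d),(b,e)=ray("scene",ps),ray("top",pt)
    s=np.linalg.lstsq(np.c_[d,-e],b-a,rcond=None)[0];P,Q=a+s[0]*d,b+s[1]*e
    return (P+Q)/2,np.linalg.norm(P-Q)
E
python3 - <<'E'
from h import *
np.set_printoptions(precision=1,suppress=True)
s=cv2.imread("pics/scene0.png");t=cv2.imread("pics/top0.png")
def red(im,x0,y0,x1,y1,th):
    i=im[y0:y1,x0:x1].astype(int);m=(i[...,2]-np.maximum(i[...,0],i[...,1])>th)
    ys,xs=np.nonzero(m);return xs+x0,ys+y0
for n,im,b in(("scene",s,(270,200,310,230)),("top",t,(205,150,235,185))):
    x,y=red(im,*b,25);print(n,len(x),"x",x.min(),x.max(),"y",y.min(),y.max(),[(r,x[y==r].min(),x[y==r].max()) for r in sorted(set(y))])
print("rear corners",tri((252.5,233),(208,118.75)),tri((303.75,241),(250,126)))
# scoop
def dark(im,x0,y0,x1,y1,th):
    g=cv2.cvtColor(im,cv2.COLOR_BGR2HSV)[y0:y1,x0:x1];m=((g[...,2]<th)&(g[...,1]<80)).astype(np.uint8);return m
g=t[190:245,315:360]
print(cv2.cvtColor(g,cv2.COLOR_BGR2GRAY)[::2,::2])
for th in(70,85):
    m=dark(t,315,190,360,245,th);k=cv2.morphologyEx(m,cv2.MORPH_CLOSE,np.ones((5,5)));
    cup=cv2.morphologyEx(k,cv2.MORPH_OPEN,np.ones((13,13)))
    c=max(cv2.findContours(cup,0,2)[0],key=cv2.contourArea);r=cv2.minAreaRect(c);bp=cv2.boxPoints(r)+[315,190]
    print(th,r,[plane("top",p,50)for p in bp])
    h=k-cv2.dilate(cup,np.ones((3,3)))*k;ys,xs=np.nonzero(h)
    sel=ys>25;print("handle",[(rr+190,xs[(ys==rr)&sel].min()+315,xs[(ys==rr)&sel].max()+315) for rr in sorted(set(ys[sel]))])
E
```

```text
scene 8 x 289 292 y 211 212 [(np.int64(211), np.int64(289), np.int64(292)), (np.int64(212), np.int64(289), np.int64(292))]
top 69 x 216 222 y 161 175 [(np.int64(161), np.int64(220), np.int64(221)), (np.int64(162), np.int64(219), np.int64(222)), (np.int64(163), np.int64(218), np.int64(222)), (np.int64(164), np.int64(218), np.int64(222)), (np.int64(165), np.int64(217), np.int64(221)), (np.int64(166), np.int64(217), np.int64(221)), (np.int64(167), np.int64(217), np.int64(221)), (np.int64(168), np.int64(217), np.int64(221)), (np.int64(169), np.int64(217), np.int64(221)), (np.int64(170), np.int64(217), np.int64(221)), (np.int64(171), np.int64(217), np.int64(221)), (np.int64(172), np.int64(217), np.int64(221)), (np.int64(173), np.int64(217), np.int64(220)), (np.int64(174), np.int64(216), np.int64(220)), (np.int64(175), np.int64(217), np.int64(220))]
rear corners (array([792.4,  57.7, 274.7]), np.float64(134.4467015855445)) (array([781.9,  60.2, 233.9]), np.float64(141.52757410493592))
[[144 143 143 144 144 144 144 144 145 146 145 145 145 145 145 145 145 146
  147 145 145 145 146]
 [142 143
[... 2028 characters left out ...]
 [146 145 144 145 145 145 139 118  80  74  77  83  87 131 146 146 146 146
  145 146 145 145 145]
 [146 145 145 145 145 145 130 114  73  73  77  82  90 132 146 145 145 145
  145 145 146 145 144]
 [145 145 145 146 144 145 130 113  71  74  72  94  92 132 146 145 145 145
  146 146 145 146 144]
 [147 145 145 145 147 143 137 106  75  74  77  89  96 139 145 146 144 145
  144 145 145 144 144]
 [144 145 145 144 145 142 144 111  75  73  90  96 106 145 144 145 144 146
  145 145 146 144 144]
 [145 145 145 146 145 144 142 132 117 108 136 143 143 145 144 146 144 146
  145 144 144 145 145]]Traceback (most recent call last):
  File "<stdin>", line 18, in <module>
ValueError: max() iterable argument is empty
```

```bash
python3 - <<'E'
from h import *
np.set_printoptions(precision=1,suppress=True)
s=cv2.imread("pics/scene0.png");t=cv2.imread("pics/top0.png")
L=tri((303.75,241),(208,118.75));Rr=tri((252.5,233),(250,126));print("rear L,R",L,Rr)
v=L[0]-Rr[0];print("width",np.linalg.norm(v),"disp yaw deg",np.degrees(np.arctan2(-v[0],v[1])))
K=tri((290.5,210.6),(218.5,175.6));print("bar end edge",K)
# scoop in top: dark (<62) = rim
g=cv2.cvtColor(t,cv2.COLOR_BGR2GRAY)
m=np.zeros_like(g);m[192:226,318:356]=(g[192:226,318:356]<66)*255
m=cv2.morphologyEx(m,cv2.MORPH_OPEN,np.ones((2,2)))
r=cv2.minAreaRect(np.argwhere(m)[:,::-1].astype(np.float32));B=cv2.boxPoints(r);P=[plane("top",p,48) for p in B]
print(r,B,np.array(P),np.mean(P,0));print("sides",[np.linalg.norm(P[i]-P[i-1]) for i in range(4)],[np.degrees(np.arctan2(*(P[i]-P[i-1])[1::-1])) for i in range(4)])
for r0 in range(226,244):
    row=g[r0,325:350];print(r0,np.nonzero(row<80)[0]+325) if r0%3==0 else 0
print("handle axis",plane("top",(335.3,227),42),plane("top",(333,242),42), "end",plane("top",(333,243.5),42))
gs=cv2.cvtColor(s,cv2.COLOR_BGR2GRAY);print(gs[183:230,146:186][::1,::2])
E
```

```text
rear L,R (array([796.6, 128.5, 246.8]), np.float64(2.377436627191767)) (array([773.5, -10.3, 239.2]), np.float64(0.10840987112013327))
width 140.9316660717513 disp yaw deg -9.463868042322416
bar end edge (array([622.3,  96.8, 173.8]), np.float64(0.2689509267305866))
((337.60003662109375, 210.70001220703125), (24.686193466186523, 25.31229019165039), 10.30484676361084) [[323.2 220.9]
 [327.7 196. ]
 [352.  200.5]
 [347.5 225.4]] [[ 482.8 -269.8   48. ]
 [ 573.5 -289.8   48. ]
 [ 556.5 -377.2   48. ]
 [ 466.  -356.3   48. ]] [ 519.7 -323.3   48. ]
sides [np.float64(88.0948228597956), np.float64(92.9148635390536), np.float64(89.05122528421441), np.float64(92.84378281536166)] [np.float64(79.03880064784975), np.float64(-12.43878685242726), np.float64(-101.0260051477447), np.float64(166.9696159019801)]
228 [333 334 335 337]
231 [332 333 334 335 336 337]
234 [332 333 334 335 336]
237 [331 332 333 334 335]
240 [331 332 333 334 335]
243 [332 333]
handle axis [ 461.3 -313.5   42. ] [ 407.6 -302.8   42. ] end [ 402.3 -302.6   42. ]
[[131 130 130 131 130 130 129 128 129 129 130 130 128 128 128 11
[... 3231 characters left out ...]
 100 120
  129 130]
 [122 112  84  47  35  31  31  31  31  30  31  32  31  32  37  64 107 127
  131 130]
 [ 98  87  70  49  39  37  39  31  32  31  31  32  32  32  37  78 114 129
  130 129]
 [ 70  69  62  52  51  49  45  37  34  31  31  32  30  32  41  91 121 129
  127 126]
 [ 59  60  53  50  60  58  54  49  45  37  37  34  31  32  50 100 124 126
  125 122]
 [ 49  48  40  49  61  61  62  60  56  51  47  41  36  35  63 107 124 125
  124 123]
 [ 37  36  34  44  58  62  68  64  62  62  60  54  58  56  80 112 122 125
  125 123]
 [ 30  31  34  39  53  60  81  72  72  72  73  72  89  90  98 116 123 125
  125 124]
 [ 28  31  33  41  53  57  87  94  97  96  96  97 110 109 108 122 124 125
  125 123]]
```

```bash
cat >> h.py <<'E'
yaw=np.radians(-9.5);X=np.array([np.cos(yaw),np.sin(yaw),0]);Y=np.array([-np.sin(yaw),np.cos(yaw),0]);Z=np.array([0,0,1.])
G=np.array([622.3,96.8,173.8])+27*X-1.9*Z   # knob_grip
out=-.574*X+.819*Z
O=G+16.6*X; O[2]=0
D=lambda x,y,z:O+x*X+y*Y+z*Z
E
python3 - <<'E'
from h import *
np.set_printoptions(precision=1,suppress=True)
print("grip",G,"O",O,"spout",D(-82,-54,64))
for n,p in dict(canL=(5,62,238),canR=(5,-82,238),hoodLbot=(-104,-31,64),hoodRbot=(-104,-77,64),hoodLtop=(-104,-31,140),hoodRtop=(-104,-77,140),footL=(-25,62,0),footR=(-25,-82,0)).items():
    q=proj("top",D(*p));print(n,q,"crop",(q-[190,105])*4, "scene",proj("scene",D(*p)))
print("handle end tri (exp z~42)",tri((178.5,184),(333,243.3)))
print("cup far corners tri (exp z 50)", tri((158.5,197.5),(351,199)))
E
python3 -m pendant '[[0.03,-0.04,0,0,0,0.08,1],[0.06,-0.08,0,0,0,0.16,1],[0.09,-0.12,0,0,0,0.16,1],[0.12,-0.16,0,0,0,0.16,1],[0.15,-0.20,0,0,0,0.16,1],[0.18,-0.24,0,0,0,0.16,1],[0.21,-0.28,0,0,0,0.16,1],[0.24,-0.31,0,0,0,0.16,1]]'
```

```text
grip [648.9  92.3 171.9] O [665.3  89.6   0. ] spout [575.5  49.9  64. ]
canL [200.9 153.7] crop [ 43.7 194.6] scene [310.3 211.7]
canR [244.7 160.4] crop [218.8 221.7] scene [261.5 202.7]
hoodLbot [226.3 200.4] crop [145.3 381.7] scene [282.2 218. ]
hoodRbot [239.  202.4] crop [196.2 389.6] scene [268.7 215.4]
hoodLtop [225.2 196.3] crop [140.7 365.4] scene [283.6 202.3]
hoodRtop [238.5 198.4] crop [194.  373.7] scene [269.6 199.8]
footL [206.2 179.2] crop [ 64.6 296.8] scene [304.4 253.8]
footR [244.2 185.1] crop [216.8 320.4] scene [261.4 245.3]
handle end tri (exp z~42) (array([ 403.1, -301.3,   38.9]), np.float64(3.7268159885508765))
cup far corners tri (exp z 50) (array([ 547.2, -345.4,  118.1]), np.float64(25.162001207446767))
clock: 0.9
eef_pos: [469.7, 295.1, 231.1]
tool_rot: [-3.14, -0.0, 2.94]
force: [1.8, 0.1, 0.6]
width: 85.7
```

```bash
python3 - <<'E'
from h import *
t=cv2.imread("pics/top0.png");s=cv2.imread("pics/scene0.png")
def mk(n,im,x0,y0,w,h,k,pts):
    o=cv2.convertScaleAbs(cv2.resize(im[y0:y0+h,x0:x0+w],None,fx=k,fy=k,interpolation=cv2.INTER_CUBIC),alpha=1.5)
    for a in pts:
        q=(proj(n,a)+.5-[x0,y0])*k;cv2.circle(o,tuple(int(v) for v in q),3,(0,0,255),1)
    return o
pts=[D(*p) for p in [(5,62,238),(5,-82,238),(-104,-31,140),(-104,-77,140),(-60,-31,140),(-25,62,125),(-25,-31,125),(0,0,148)]]+[G]
a=mk("top",t,190,110,70,100,6,pts);b=mk("scene",s,245,195,65,100,6,pts)
cv2.imwrite("pics/ov.png",np.hstack([a,b[:a.shape[0]]])[:600,:800])
E
```

```text
(no output)
```

View pics/ov.png

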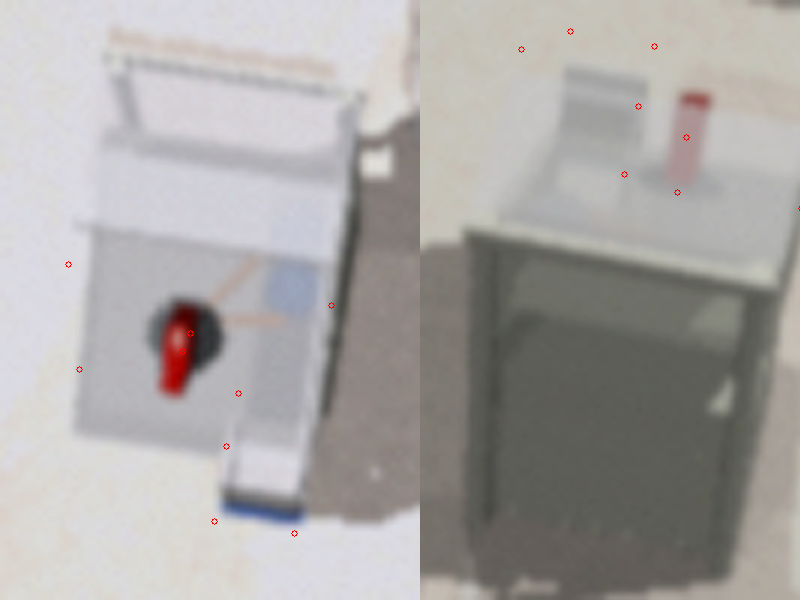

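```bash
python3 -m pendant '[[0,-0.05,0,0,0,0,1],[0,-0.10,0,0,0,0,1],[0,-0.15,0,0,0,0,1],[0,-0.20,0,0,0,0,1],[0,-0.25,0,0,0,0,1],[0,-0.30,0,0,0,0,1],[0,-0.35,0,0,0,0,1],[0,-0.40,0,0,0,0,1]]'
```

```text
clock: 1.7
eef_pos: [468.3, -103.5, 231.2]
tool_rot: [3.142, -0.0, 2.942]
force: [2.4, 0.6, -0.3]
width: 85.5
```

The overlay shows the knob fits well: disc at (185,337) against (190,333) predicted. The hood and canopy edges sit about 5 px (17 mm) further back than predicted. The knob's foot must therefore be on the panel below the cover, so the dispenser origin lies further back. I'll measure the spout directly from its blue lower rim.

```bash
cat >> h.py <<'E'
O=G+(16.6+17.5)*X; O[2]=0
E
python3 - <<'E'
from h import *
np.set_printoptions(precision=1,suppress=True)
t=cv2.imread("pics/top0.png").astype(int)
b=t[185:205,220:248];m=(b[...,0]-b[...,2]>25);ys,xs=np.nonzero(m);print(sorted(set(ys+185)))
for r in sorted(set(ys)):print(r+185,xs[ys==r].min()+220,xs[ys==r].max()+220)
ends=[ys[xs==c].max()+185 for c in sorted(set(xs))];print(ends)
for z in (64,70):
    P=plane("top",(xs.mean()+220,np.mean(ends)+.5),z);print(z,"front rim mid",P,"spout->",P+22*X)
print("model spout",D(-82,-54,64),"hood corners px",proj("top",D(-104,-31,64)),proj("top",D(-104,-77,64)))
R=D(-82,-54,64)
print("scoop shift (cup 524,-325)",R[:2]-[524,-325])
E
python3 -m pendant '[[0,-0.05,0,0,0,0.05,1],[0,-0.10,0,0,0,0.05,1],[-0.02,-0.15,-0.03,0,0,0.05,1],[-0.027,-0.20,-0.08,0,0,0.05,1],[-0.027,-0.205,-0.12,0,0,0.05,1],[-0.027,-0.205,-0.15,0,0,0.05,1],[-0.027,-0.205,-0.15,0,0,0.05,1]]'
```

```text
[np.int64(194), np.int64(195), np.int64(196)]
194 227 231
195 228 237
196 233 240
[np.int64(194), np.int64(195), np.int64(195), np.int64(195), np.int64(195), np.int64(195), np.int64(196), np.int64(196), np.int64(196), np.int64(196), np.int64(196), np.int64(196), np.int64(196), np.int64(196)]
64 front rim mid [573.5  51.9  64. ] spout-> [595.2  48.3  64. ]
70 front rim mid [572.3  51.7  70. ] spout-> [594.  48.  70.]
model spout [592.8  47.   64. ] hood corners px [227.1 195.7] [239.8 197.6]
scoop shift (cup 524,-325) [ 68.8 372. ]
clock: 2.4
eef_pos: [436.6, -305.3, 75.1]
tool_rot: [3.137, -0.013, 2.989]
force: [-1.5, 0.5, 0.2]
width: 85.4
```

```bash
python3 -m pendant '[[0,-0.003,0,0,0,-0.047,1],[0,-0.003,-0.03,0,0,-0.047,1],[0,-0.003,-0.057,0,0,-0.047,1],[0,-0.003,-0.057,0,0,-0.047,1],[0,-0.003,-0.057,0,0,-0.047,-1],[0,-0.003,-0.057,0,0,-0.047,-1],[0,-0.003,-0.057,0,0,-0.047,-1],[0,-0.003,-0.057,0,0,-0.047,-1]]'
python3 -m pendant '[[0,0,0,0,0,0,-1],[0,0,0,0,0,0,-1],[0,0,0,0,0,0,-1],[0,0,0,0,0,0,-1],[0,0,0,0,0,0,-1],[0,0,0.01,0,0,0,-1],[0,0,0.03,0,0,0,-1],[0,0,0.03,0,0,0,-1]]'
python3 - <<'E'
from h import *
a=ctrl.get_image("top");b=ctrl.get_image("scene");cv2.imwrite("pics/t1.png",a);cv2.imwrite("pics/s1.png",b)
o=np.hstack([cv2.resize(a[170:270,290:380],None,fx=4,fy=4),cv2.resize(b[150:250,120:220],None,fx=4,fy=4)])
cv2.imwrite("pics/grasp.png",cv2.convertScaleAbs(o,alpha=1.5))
E
```

```text
clock: 3.2
eef_pos: [442.6, -310.0, 25.6]
tool_rot: [-3.141, 0.002, 2.945]
force: [0.0, 0.2, 0.3]
width: 28.2
clock: 4.0
eef_pos: [443.0, -310.5, 56.3]
tool_rot: [-3.14, 0.003, 2.945]
force: [1.1, -0.2, -1.6]
width: 16.2
```

View pics/grasp.png

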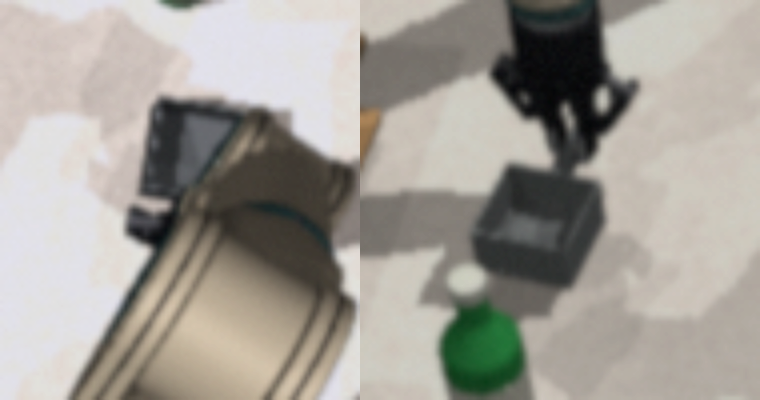

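The scoop is held by its handle and lifted level, with the cup clear of the bottle. Next I carry it in front of the dispenser.

```bash
python3 -m pendant '[[-0.02,0.03,0,0,0,0,-1],[-0.025,0.075,0,0,0,0,-1],[-0.025,0.125,0,0,0,0,-1],[-0.025,0.175,0,0,0,0,-1],[-0.025,0.225,0,0,0,0,-1],[-0.025,0.275,0,0,0,0,-1],[-0.025,0.32,0,0,0,0,-1],[-0.025,0.355,0,0,0,0,-1]]'
python3 -m pendant '[[0,0.015,0,0,0,0,-1],[0,0.0175,-0.01,0,0,0,-1],[0,0.0175,-0.021,0,0,0,-1],[0,0.0175,-0.021,0,0,0,-1],[0,0.0175,-0.021,0,0,0,-1]]'
python3 - <<'E'
from h import *
a=ctrl.get_image("top");b=ctrl.get_image("scene");cv2.imwrite("pics/t2.png",a);cv2.imwrite("pics/s2.png",b)
o=np.hstack([cv2.resize(a[110:260,180:280],None,fx=4,fy=4),cv2.resize(b[100:250,230:330],None,fx=4,fy=4)])
cv2.imwrite("pics/carry.png",cv2.convertScaleAbs(o,alpha=1.5))
E
```

```text
clock: 4.9
eef_pos: [415.9, 47.6, 53.6]
tool_rot: [-3.141, -0.001, 2.945]
force: [1.3, -0.6, -1.4]
width: 16.3
clock: 5.4
eef_pos: [416.3, 62.6, 33.0]
tool_rot: [-3.14, -0.001, 2.944]
force: [0.5, 0.0, -0.7]
width: 16.7
```

View pics/carry.png

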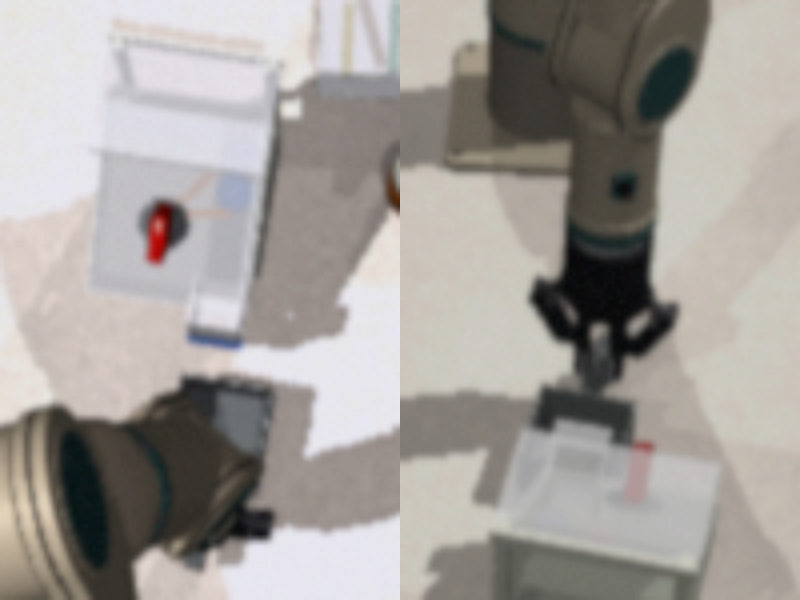

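```bash
python3 - <<'E'
from h import *
np.set_printoptions(precision=1,suppress=True)
t=cv2.imread("pics/t2.png");g=cv2.cvtColor(t,cv2.COLOR_BGR2GRAY)
print(g[199:232,218:256:1][::2,::2])
for c in range(224,250,3):
    print(c,[r for r in range(198,212) if g[r,c]<70][:1])
z=57
for n,p in dict(L=(225,203.5),R=(247.5,206)).items(): print(n,plane("top",p,z))
rim=lambda p:plane("top",p,z)
tc=np.array([416.3,62.6]);cup=tc+[81,-14.5];a=np.radians(-11.5)
for u,v in((42.5,42.5),(42.5,-42.5),(-42.5,-42.5),(-42.5,42.5)):
    q=cup+[u*np.cos(a)-v*np.sin(a),u*np.sin(a)+v*np.cos(a)];print("pred",q,proj("top",[*q,z]))
E
```

```text
[[131 131 131 130 132 132 131 138 141 141 148 154 155 154 153 155 155 155
  155]
 [129 131 129 128 131 133 136 144 142 140 150 153 155 154 154 154 154 153
  154]
 [131 131 128 123 100 105 107 129 117 105 109 125 136 144 148 153 155 155
  155]
 [128 130 130 109  34  27  36  54  47  51  78  71  74  84  97 118 127 140
  144]
 [129 121 104  71  25  29  28  26  38  41  43  37  47  60  50  78  98  99
  102]
 [ 87  49  32  27  29  31  31  31  56  72  71  65  61  55  48  69  94  97
   96]
 [ 48  38  36  34  31  30  29  29  54  72  75  73  75  71  56  74  97  98
   97]
 [ 51  58  37  34  34  38  30  30  54  70  73  73  72  71  59  80  97  98
  100]
 [ 34  35  31  33  32  37  38  37  59  69  74  74  74  67  83  86  97  97
  100]
 [ 32  32  33  32  33  31  35  39  50  63  73  75  74  66  65  92  97  99
   99]
 [ 32  32  32  33  33  34  32  35  38  48  71  75  75  67  63  97  96 100
   99]
 [ 27  32  33  33  34  34  33  33  35  40  50  71  73  66  73  94  98  99
   99]
 [ 24  29  34  33  34  35  35  35  36  41  41  45  49  53  78  97  98  98
   97]
 [ 28  23  35  34  34  35  34  35  36  43  43  30  24  36  84  98  97  99
   99]
 [ 36  24  31  35  34  35  34  34  37  52  34  36  35  35  81  98  97 101
  101]
 [ 39  28  31  34  35  34  33  35  38  42  53  46  35  44  92  96 100 100
  100]
 [ 40  30  25  34  34  34  35  33  37  62  52  35  28  52  95  99 100  99
   96]]
224 [208]
227 [204]
230 [205]
233 [205]
236 [205]
239 [206]
242 [206]
245 [207]
248 [209]
L [547.7  81.2  57. ]
R [537.9   0.8  57. ]
pred [547.4  81.3] [225.  203.6]
pred [530.5  -2. ] [248.3 208.1]
pred [447.2  14.9] [243.7 231.3]
pred [464.1  98.2] [220.1 226.8]
```

The predicted cup corners match the picture to within about 1 px. I insert by 97 mm, lower and release.

```bash
python3 -m pendant '[[0.025,0,0,0,0,0,-1],[0.05,0,0,0,0,0,-1],[0.075,0,0,0,0,0,-1],[0.097,0,0,0,0,0,-1],[0.097,0,0,0,0,0,-1],[0.097,0,-0.004,0,0,0,-1],[0.097,0,-0.008,0,0,0,-1],[0.097,0,-0.008,0,0,0,-1]]'
python3 -m pendant '[[0,0,0,0,0,0,-0.4],[0,0,0,0,0,0,0],[0,0,0,0,0,0,0.3],[0,0,0,0,0,0,0.3],[0,0,0,0,0,0,0.3],[0,0,0.03,0,0,0,0.3],[0,0,0.07,0,0,0,0.3],[0,0,0.12,0,0,0,0.3]]'
python3 -m pendant '[[0,0.05,0.02,0,0,0,0.3],[0,0.10,0.05,0,0,0,0.3],[0,0.15,0.1,0,0,0,0.3],[0,0.20,0.1,0,0,0,0.3],[0,0.25,0.1,0,0,0,0.3],[0,0.25,0.1,0,0,0,0.3]]'
python3 - <<'E'
from h import *
a=ctrl.get_image("top");b=ctrl.get_image("scene");cv2.imwrite("pics/t3.png",a);cv2.imwrite("pics/s3.png",b)
o=np.hstack([cv2.resize(a[110:260,180:280],None,fx=4,fy=4),cv2.resize(b[100:250,230:330],None,fx=4,fy=4)])
cv2.imwrite("pics/placed.png",cv2.convertScaleAbs(o,alpha=1.5))
E
```

```text
clock: 6.3
eef_pos: [512.4, 62.9, 25.3]
tool_rot: [3.141, -0.002, 2.944]
force: [-1.0, 0.5, 5.8]
width: 16.7
clock: 7.1
eef_pos: [512.5, 62.8, 145.5]
tool_rot: [-3.14, -0.003, 2.944]
force: [1.4, 0.5, 0.1]
width: 55.7
clock: 7.7
eef_pos: [512.7, 318.8, 245.7]
tool_rot: [3.139, -0.0, 2.951]
force: [-0.7, 0.5, -0.6]
width: 55.5
```

View pics/placed.png

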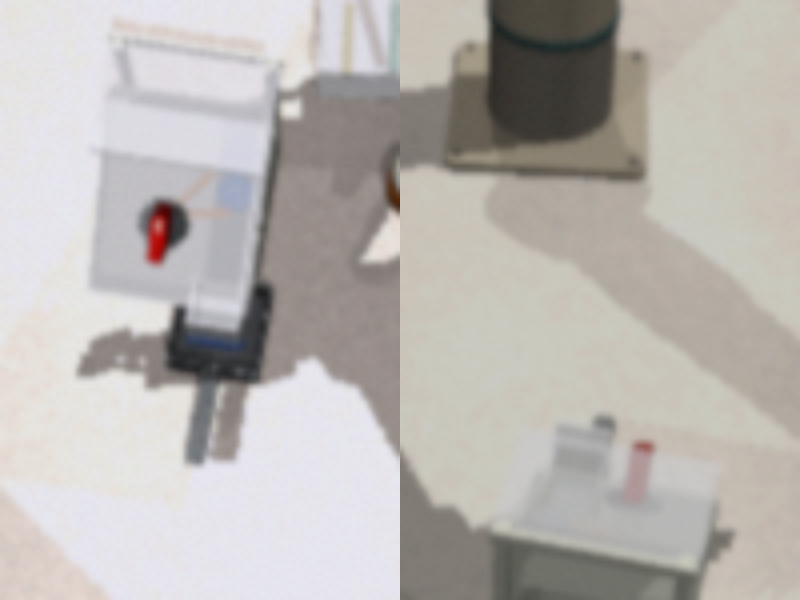

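```bash
python3 - <<'E'
from h import *
from scipy.spatial.transform import Rotation as Ro
np.set_printoptions(precision=3,suppress=True)
e=plane("top",(228.2,225.2),42);a=np.radians(-11.5);d=np.array([np.cos(a),np.sin(a),0])
print("cup from handle end",e+127*d,"from near rim",(plane("top",(221.3,202.5),50)+plane("top",(245,205)+np.zeros(2),50))/2+42.5*d,"spout",D(-82,-54,64))
st=ctrl.read_state();R0=Ro.from_euler("xyz",st["tool_rot"]);z=-out;x=np.cross(Y,z);R1=Ro.from_matrix(np.c_[x,Y,z])
print("rotvec",(R1*R0.inv()).as_rotvec())
for s in(120,60,0):
    P=G+19*(-out)+out*(2+s);print(s,P,"shift",(P-st["eef_pos"])/1000)
print("out",out,"twist rotvec 1.2",-1.2*out)
E
```

```text
cup from handle end [595.918  45.119  42.   ] from near rim [589.464  43.887  50.   ] spout [592.774  46.99   64.   ]
rotvec [-0.11  -0.602  0.021]
120 [590.619 102.102 256.257] shift [ 0.078 -0.217  0.012]
60 [624.586  96.417 207.117] shift [ 0.112 -0.223 -0.038]
0 [658.554  90.733 157.977] shift [ 0.146 -0.228 -0.087]
out [-0.566  0.095  0.819] twist rotvec 1.2 [ 0.679 -0.114 -0.983]
```

The scoop stands with its centre about 3–4 mm from the spout point. Next I move to the leaning approach pose, 120 mm out along the knob axis.

```bash
python3 -m pendant '[[0,0,0.05,-0.025,-0.14,0.005,0.1],[0,-0.03,0.05,-0.05,-0.28,0.01,0.1],[0.02,-0.07,0.05,-0.08,-0.42,0.015,0.1],[0.04,-0.11,0.04,-0.105,-0.56,0.02,0.1],[0.06,-0.15,0.03,-0.11,-0.602,0.021,0.1],[0.07,-0.19,0.02,-0.11,-0.602,0.021,0.1],[0.078,-0.217,0.012,-0.11,-0.602,0.021,0.1],[0.078,-0.217,0.012,-0.11,-0.602,0.021,0.1]]'
python3 - <<'E'
from h import *
from scipy.spatial.transform import Rotation as Ro
np.set_printoptions(precision=3,suppress=True)
st=ctrl.read_state();R0=Ro.from_euler("xyz",st["tool_rot"]);z=-out;R1=Ro.from_matrix(np.c_[np.cross(Y,z),Y,z])
print("rotvec err",(R1*R0.inv()).as_rotvec(),st["qpos"])
for s in(60,0):print((G+19*(-out)+out*(2+s)-st["eef_pos"])/1000)
a=ctrl.get_image("top");b=ctrl.get_image("scene");cv2.imwrite("pics/t4.png",a);cv2.imwrite("pics/s4.png",b)
o=np.hstack([cv2.resize(a[110:260,180:280],None,fx=4,fy=4),cv2.resize(b[130:280,230:330],None,fx=4,fy=4)])
cv2.imwrite("pics/appr.png",cv2.convertScaleAbs(o,alpha=1.5))
E
```

```text
clock: 8.6
eef_pos: [588.5, 112.0, 266.1]
tool_rot: [-3.132, 0.596, 2.977]
force: [6.8, 8.5, 2.0]
width: 46.8
rotvec err [ 0.006 -0.016  0.004] [-1.126  0.546  1.043  2.165 -1.101  0.234  2.144]
[ 0.036 -0.016 -0.059]
[ 0.07  -0.021 -0.108]
```

View pics/appr.png

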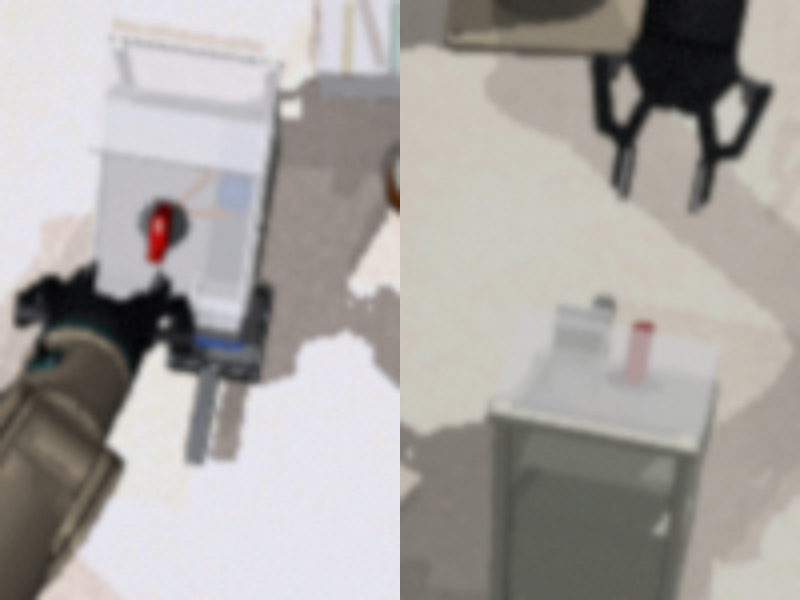

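The picture shows the gripper open above and in front of the knob, with the forearm coming in from the lower left. Joints 5 and 6 are at their limits, so this arm branch can't do it. I'll identify the kinematics from the recorded states and plan a better elbow or wrist branch.

```bash
python3 - <<'E'
from cell import ctrl
import numpy as np,itertools
from scipy.spatial.transform import Rotation as Ro
np.set_printoptions(precision=3,suppress=True)
st=ctrl.read_state()
S=[([-1.27677869,0.62928888,0.0384266,1.51826743,-0.02701684,0.9963066,-0.01993688],[228.62,607.86,230.46],[-3.13984,-5e-6,2.781844]),
(st["qpos"],st["eef_pos"],st["tool_rot"])]
for s in itertools.product((1,-1),repeat=7):
    if s[1]<0: continue
    E=[]
    for q,p,r in S:
        R=Ro.identity()
        for i,(qq,ss) in enumerate(zip(q,s)): R=R*Ro.from_rotvec(np.array([0,0,1.]) *qq*ss if i%2==0 else np.array([0,1.,0])*qq*ss)
        E.append(R)
    T=[Ro.from_euler("xyz",r) for *_,r in S]
    # R_i * C = A*T_i : left offset about z (b), right offset C
    best=min((( (E[0].inv()*Ro.from_euler("z",b)*T[0]).inv()*(E[1].inv()*Ro.from_euler("z",b)*T[1])).magnitude(),b) for b in np.arange(0,6.28,np.pi/2))
    if best[0]<.3: print(s,best,(E[0].inv()*Ro.from_euler("z",best[1])*T[0]).as_euler("xyz"))
print(st["qpos"],st["qd"],st["tau"],st["force"])
E
```

```text
(-1, 1, 1, -1, 1, -1, 1) (0.1299020177562621, np.float64(0.0)) [-1.254  0.062  1.657]
(-1, 1, -1, 1, -1, 1, -1) (6.419067257928761e-07, np.float64(0.0)) [-0.    -0.     1.571]
[-1.116  0.543  1.05   2.166 -1.097  0.233  2.14 ] [-0.079  0.006 -0.039 -0.025 -0.042  0.009 -0.171] [  0.676 -32.801   9.569 -15.243  -0.096  -2.115   1.432] [ 1.231 -0.773 -0.519]
```

```bash
cat > kin.py <<'E'
import numpy as np
from scipy.spatial.transform import Rotation as Ro
from scipy.optimize import least_squares
SG=(-1,1,-1,1,-1,1,-1)
LO=np.array([-3.06,-.37,-1.25,.18,-1.1,.23,-2.94]);HI=np.array([3.06,2.12,1.32,2.47,4.24,1.98,2.94])
def frames(q):
    R=Ro.identity();o=[]
    for i in range(7):
        R=R*Ro.from_rotvec(np.eye(3)[2 if i%2==0 else 1]*q[i]*SG[i]);o.append(R)
    return o
def basis(q):
    F=frames(q);z=[0,0,1.];return np.c_[z,F[1].apply(z),F[3].apply(z),F[5].apply(z)]
E
python3 - <<'E'
from kin import *
from cell import ctrl
np.set_printoptions(precision=2,suppress=True)
st=ctrl.read_state()
Q=[np.array([-1.27677869,0.62928888,0.0384266,1.51826743,-0.02701684,0.9963066,-0.01993688]),st["qpos"]]
P=np.r_[[228.62491453,607.86064448,230.45805375],st["eef_pos"]]
A=np.vstack([basis(q) for q in Q]);d,_,_,_=np.linalg.lstsq(A,P,rcond=None);print(d,A@d-P)
x=np.vstack([frames(q)[2].apply([1,0,0])[:,None] for q in Q])
A2=np.c_[A,x];d2,_,_,_=np.linalg.lstsq(A2,P,rcond=None);print(d2,A2@d2-P)
E
```

```text
[386.92 531.11 400.6  363.3 ] [-26.31   7.43   4.26   1.41   0.39  -4.26]
[371.64 497.39 372.29 308.86  56.47] [-24.64   9.17  -1.62  -0.88  -1.81   1.62]
```

```bash
cat > log.py <<'E'
from cell import ctrl
import json
s=ctrl.read_state();open("log.jsonl","a").write(json.dumps([list(s["qpos"]),list(s["eef_pos"]),list(s["tool_rot"])])+"\n");print([round(v,2) for v in s["qpos"]])
E
python3 log.py
python3 -m pendant '[[-0.03,0,0.03,0,0.14,0,0.1],[-0.06,0,0.05,0,0.28,0,0.1],[-0.09,0,0.05,0,0.42,0,0.1],[-0.12,0,0.05,0,0.56,0,0.1]]'; python3 log.py
python3 -m pendant '[[0,-0.05,0,0,0,0,0.1],[0,-0.10,0,0,0,0,0.1],[0,-0.15,0,0,0,0,0.1],[0,-0.20,0,0,0,0,0.1]]'; python3 log.py
python3 -m pendant '[[0,-0.05,0,0,0,0,0.1],[0,-0.10,0,0,0,0,0.1],[0,-0.15,0,0,0,-0.15,0.1],[0,-0.20,0,0,0,-0.3,0.1],[0,-0.20,0,0,0,-0.45,0.1],[0,-0.2,0,0,0,-0.6,0.1]]'; python3 log.py
python3 - <<'E'
from kin import *
import json
np.set_printoptions(precision=2,suppress=True)
L=[json.loads(l) for l in open("log.jsonl")];Q=[np.array([-1.27677869,0.62928888,0.0384266,1.51826743,-0.02701684,0.9963066,-0.01993688])]+[np.array(l[0]) for l in L]
P=np.r_[[228.62491453,607.86064448,230.45805375],np.concatenate([l[1] for l in L])]
def B(q):
    F=frames(q);y=[0,1.,0];x=[1.,0,0]
    return np.c_[basis(q),F[0].apply(y),F[2].apply(y),F[4].apply(y),F[0].apply(x),F[2].apply(x),F[4].apply(x)]
A=np.vstack([B(q) for q in Q])
for k in (4,7,10):
    d=np.linalg.lstsq(A[:,:k],P,rcond=1e-6)[0];print(k,d,abs(A[:,:k]@d-P).max())
E
```

```text
[np.float64(-1.12), np.float64(0.54), np.float64(1.05), np.float64(2.17), np.float64(-1.1), np.float64(0.23), np.float64(2.14)]
clock: 9.1
eef_pos: [467.7, 109.3, 320.2]
tool_rot: [-3.055, 0.102, 2.993]
force: [0.8, 0.3, -0.8]
width: 47.0
[np.float64(-1.21), np.float64(0.5), np.float64(1.26), np.float64(1.92), np.float64(-0.44), np.float64(1.01), np.float64(1.63)]
clock: 9.5
eef_pos: [469.0, -90.8, 317.9]
tool_rot: [-3.056, 0.106, 2.995]
force: [1.1, -0.3, 0.0]
width: 46.9
[np.float64(-0.77), np.float64(0.42), np.float64(1.18), np.float64(1.97), np.float64(-0.41), np.float64(0.92), np.float64(2.01)]
clock: 10.1
eef_pos: [467.6, -291.8, 318.1]
tool_rot: [-3.056, 0.106, 2.382]
force: [-0.1, 1.4, 0.0]
width: 46.9
[np.float64(-0.3), np.float64(0.61), np.float64(1.22), np.float64(1.77), np.float64(-0.56), np.float64(1.07), np.float64(1.89)]
4 [389.15 529.66 400.02 363.2 ] 26.715676731507585
7 [336.2  559.1  382.14 349.89 -11.5  -16.2   -0.35] 3.695577674989181e-07
10 [336.2  559.1  382.14 349.89 -11.5  -16.2   -0.35   0.     0.     0.  ] 3.9033358234519255e-07
```

The kinematics fit the logged states exactly. Now I search for in-range configurations for the whole twist, and test whether the pendant's IK behaves as a minimum-norm step.

```bash
cat >> kin.py <<'E'
DL=np.array([336.2,559.1,382.14,349.89,-11.5,-16.2,-.35])
def fk(q):
    F=frames(q);z=[0,0,1.];y=[0,1.,0]
    p=np.c_[z,F[1].apply(z),F[3].apply(z),F[5].apply(z),F[0].apply(y),F[2].apply(y),F[4].apply(y)]@DL
    return p,F[6]*Ro.from_euler("z",np.pi/2)
def err(q,p,R):
    a,b=fk(q);return np.r_[(p-a)/1000,(R*b.inv()).as_rotvec()]
def jac(q):
    p,R=fk(q);e=1e-6;J=np.zeros((6,7))
    for i in range(7):
        d=q.copy();d[i]+=e;a,b=fk(d);J[:,i]=np.r_[(a-p)/1000,(b*R.inv()).as_rotvec()]/e
    return J
def track(q,p1,R1,n=40):
    p0,R0=fk(q);w=(R1*R0.inv()).as_rotvec();mx=[q]
    for k in range(1,n+1):
        for _ in range(2): q=q+np.linalg.pinv(jac(q))@err(q,p0+(p1-p0)*k/n,Ro.from_rotvec(w*k/n)*R0)
        mx.append(q)
    return q,np.array(mx)
E
python3 - <<'E'
from kin import *
from h import G,out,X,Y
import json
np.set_printoptions(precision=2,suppress=True)
L=[json.loads(l) for l in open("log.jsonl")]
for a,b in((1,2),(2,3)):
    q,_=track(np.array(L[a][0]),np.array(L[b][1]),Ro.from_euler("xyz",L[b][2]));print("pinv",q,"actual",np.array(L[b][0]))
z=-out;R1=Ro.from_matrix(np.c_[np.cross(Y,z),Y,z])
rng=np.random.default_rng(0)
def sols(p,R,n=60):
    o=[]
    for _ in range(n):
        q0=rng.uniform(LO,HI);r=least_squares(lambda q:np.r_[err(q,p,R)*100,.02*(q-(LO+HI)/2)/(HI-LO)],q0,bounds=(LO+.02,HI-.02))
        if np.linalg.norm(err(r.x,p,R))<2e-3: o.append(r.x)
    return o
for nm,s,th in(("appr",110,0),("grip",2,0),("mid",2,.6),("stop",2,1.22)):
    p=G+out*(s-19)
    for flip in(0,np.pi):
        o=sols(p,Ro.from_rotvec(-(th+flip)*out)*R1,25)
        o=sorted(o,key=lambda q:-np.min(np.minimum(q-LO,HI-q)))
        print(nm,flip,len(o));[print("  ",q,np.min(np.minimum(q-LO,HI-q)).round(2)) for q in o[:4]]
E
```

```text
pinv [-0.77  0.42  1.18  1.97 -0.41  0.92  2.01] actual [-0.77  0.42  1.18  1.97 -0.41  0.92  2.01]
pinv [-0.29  0.61  1.2   1.77 -0.55  1.07  1.88] actual [-0.3   0.61  1.22  1.77 -0.56  1.07  1.89]Traceback (most recent call last):
  File "<stdin>", line 19, in <module>
  File "<stdin>", line 13, in sols
    return func(*args, **kwargs)
    raise ValueError("Initial guess is outside of provided bounds")
ValueError: Initial guess is outside of provided bounds
```

```bash
cat > ik.py <<'E'
from kin import *
from h import G,out,X,Y
np.set_printoptions(precision=2,suppress=True)
z=-out;R1=Ro.from_matrix(np.c_[np.cross(Y,z),Y,z])
rng=np.random.default_rng(0)
def mg(q):return np.min(np.minimum(q-LO,HI-q))
def sols(p,R,n):
    o=[]
    for _ in range(n):
        q0=rng.uniform(LO+.05,HI-.05);r=least_squares(lambda q:np.r_[err(q,p,R)*100,.02*(q-(LO+HI)/2)/(HI-LO)],q0,bounds=(LO+.02,HI-.02),max_nfev=60)
        if np.linalg.norm(err(r.x,p,R))<2e-3: o.append(r.x)
    return sorted(o,key=lambda q:-mg(q))
E
timeout 400 python3 - <<'E'
from ik import *
for nm,s,th in(("appr",110,0),("grip",2,0),("stop",2,1.22)):
    for flip in(0,np.pi):
        o=sols(G+out*(s-19),Ro.from_rotvec(-(th+flip)*out)*R1,20)
        print(nm,flip,len(o));[print("  ",q,mg(q).round(2)) for q in o[:5]]
E
```

```text
appr 0 10
   [ 0.26  0.53 -0.93  2.16  1.54  0.77 -0.36] 0.31
   [ 0.17  0.48 -0.78  2.16  1.53  0.67 -0.36] 0.31
   [ 0.15  0.47 -0.75  2.16  1.52  0.66 -0.36] 0.31
   [ 0.08  0.45 -0.64  2.16  1.51  0.6  -0.36] 0.31
   [-0.15  0.4  -0.32  2.17  1.49  0.44 -0.36] 0.21
appr 3.141592653589793 7
   [ 0.06  0.44 -0.62  2.17  1.51  0.58  2.78] 0.16
   [ 0.1   0.46 -0.68  2.16  1.52  0.61  2.78] 0.16
   [-0.06  0.42 -0.45  2.17  1.5   0.5   2.78] 0.16
   [ 0.22  0.51 -0.86  2.16  1.53  0.72  2.78] 0.16
   [-0.15  0.4  -0.32  2.17  1.49  0.45  2.78] 0.16
grip 0 11
   [ 0.17  0.72 -0.74  2.1   1.81  0.74 -0.52] 0.37
   [ 0.13  0.7  -0.68  2.1   1.81  0.7  -0.54] 0.37
   [ 0.04  0.66 -0.53  2.1   1.83  0.6  -0.59] 0.37
   [ 0.01  0.65 -0.49  2.1   1.83  0.57 -0.61] 0.34
   [ 0.32  0.84 -1.02  2.1   1.8   0.96 -0.44] 0.23
grip 3.141592653589793 10
   [ 0.12  0.7  -0.67  2.1   1.81  0.69  2.59] 0.35
   [ 0.2   0.74 -0.8   2.1   1.8   0.78  2.63] 0.31
   [-0.16  0.62 -0.23  2.11  1.9   0.42  2.42] 0.19
   [-0.32  0.61 -0.01  2.11  2.02  0.31  2.26] 0.08
   [-0.34  0.61  0.02  2.11  2.05  0.29  2.23] 0.06
stop 0 18
   [ 0.24  0.77 -0.87  2.1   1.8   0.83 -1.7 ] 0.37
   [ 0.19  0.73 -0.78  2.1   1.8   0.77 -1.73] 0.37
   [ 0.17  0.72 -0.74  2.1   1.8   0.74 -1.74] 0.37
   [ 0.14  0.71 -0.7   2.1   1.81  0.71 -1.76] 0.37
   [ 0.13  0.7  -0.67  2.1   1.81  0.69 -1.77] 0.37
stop 3.141592653589793 14
   [ 0.08  0.68 -0.6   2.1   1.82  0.64  1.35] 0.37
   [ 0.07  0.67 -0.58  2.1   1.82  0.63  1.34] 0.37
   [ 0.02  0.66 -0.51  2.1   1.83  0.58  1.32] 0.35
   [-0.05  0.64 -0.4   2.11  1.85  0.52  1.28] 0.29
   [-0.06  0.64 -0.38  2.11  1.86  0.51  1.27] 0.28
```

The pendant follows a minimum-norm IK, and good configurations exist with the elbow on the other side (q3≈-0.75, q5≈1.5). I'll search for a couple of free-space waypoints that bring the arm there.

```bash
nproc; cat > plan.py <<'E'
from ik import *
from math import cos,sin
def rz(a):c,s=cos(a),sin(a);return np.array([[c,-s,0],[s,c,0],[0,0,1.]])
def ry(a):c,s=cos(a),sin(a);return np.array([[c,0,s],[0,1.,0],[-s,0,c]])
C=rz(np.pi/2)
def fj(q):
    R=np.eye(3);p=np.array([0,0,0.]);ax=[];po=[]
    off=[None]*7
    steps=[(2,DL[0]),(1,DL[4]),(2,DL[1]),(1,DL[5]),(2,DL[2]),(1,DL[6]),(2,DL[3])]
    # translation applied before joint i: first d1 along z before j2
    for i in range(7):
        k=2 if i%2==0 else 1
        ax.append(SG[i]*R[:,k]);po.append(p.copy())
        R=R@(rz if k==2 else ry)(SG[i]*q[i])
        k2,d=steps[i]
        if i==0: p=p+R[:,2]*DL[0]+R[:,1]*DL[4]
        elif i==1: p=p+R[:,2]*DL[1]
        elif i==2: p=p+R[:,1]*DL[5]
        elif i==3: p=p+R[:,2]*DL[2]
        elif i==4: p=p+R[:,1]*DL[6]
        elif i==5: p=p+R[:,2]*DL[3]
    ax=np.array(ax);J=np.vstack([np.cross(ax,p-np.array(po)).T/1000,ax.T]);return p,R@C,J
def logm(M):
    return Ro.from_matrix(M).as_rotvec()
def tr(q,p1,M1,n=12,path=None):
    p0,M0,_=fj(q);w=logm(M1@M0.T);m=9.;q=q.copy()
    for k in range(1,n+1):
        p,M,J=fj(q);Mt=Ro.from_rotvec(w*k/n).as_matrix()@M0
        q=q+np.linalg.pinv(J,rcond=1e-3)@np.r_[(p0+(p1-p0)*k/n-p)/1000,logm(Mt@M.T)]
        m=min(m,mg(q))
        if path is not None:path.append(q)
    return q,m
APP=(G+out*(125-19),R1.as_matrix());GRP=(G+out*(2-19),R1.as_matrix())
def way(v):return np.array([300+350*0+v[0]*100+130,v[1]*300,420+v[2]*100]),Ro.from_rotvec(np.array(v[3:6])).as_matrix()@R1.as_matrix()
def simplan(q,v,verbose=False,flip=0):
    m=9.
    for i in range(0,len(v),6):
        q,a=tr(q,*way(v[i:i+6]));m=min(m,a)
        if verbose:print("wp",way(v[i:i+6])[0],q,round(a,2))
    F=Ro.from_rotvec(-flip*out).as_matrix()
    q,a=tr(q,APP[0],F@APP[1]);m=min(m,a)
    if verbose:print("app",q,round(a,2))
    return q,m
E
cat > opt.py <<'E'
import sys;from plan import *
from scipy.optimize import differential_evolution as DE
import json,time
seed=int(sys.argv[1]);flip=[0,np.pi][seed%2]
q0=np.array(json.loads(open("log.jsonl").readlines()[-1])[0])
t0=time.time()
def cost(v):
    q,m=simplan(q0,v,flip=flip)
    if not np.isfinite(q).all(): return 99
    return max(0,.08-m)*20+abs(q[2]+.7)+.5*abs(q[4]-1.5)+.03*np.abs(v).sum()
nw=1+(seed//2)%2
r=DE(cost,[(-1,1),(-1,1),(-1,1),(-1.6,1.6),(-1.6,1.6),(-1.6,1.6)]*nw,popsize=5,maxiter=200,seed=seed,callback=lambda *a,**k:time.time()-t0>240,polish=False)
print(json.dumps([r.fun,flip,[round(x,2) for x in r.x]]))
E
python3 - <<'E'
from plan import *
import time
q=np.array([-.3,.61,1.22,1.77,-.56,1.07,1.89]);p,M,J=fj(q);a,b=fk(q);print(p-a,abs(M-b.as_matrix()).max(),abs(J-jac(q)).max());t=time.time();simplan(q,[0]*6);print(time.time()-t)
E
export OMP_NUM_THREADS=1; for i in 0 1 2 3; do python3 opt.py $i > o$i.txt 2>&1 & done; wait; cat o?.txt
```

```text
4
[-0. -0. -0.] 2.498001805406602e-16 2.3497745704759154e-07
0.023538589477539062
[5.22506155698124, 0, [-0.93, 0.78, -0.88, 0.85, 1.56, -0.71]]
[5.466966492341812, 3.141592653589793, [0.02, -0.97, 0.61, -0.36, 0.25, 0.35]]
[0.1029917521846229, 0, [-0.34, 0.12, -0.23, 0.69, 0.16, 0.04, -0.18, -0.1, 0.49, -0.21, -0.12, -0.06]]
[0.08861875403452488, 3.141592653589793, [-0.27, -0.02, -0.11, 0.76, 0.06, 0.06, 0.19, 0.19, 0.04, -0.46, 0.06, -0.19]]
```

```bash
python3 - <<'E'
from plan import *
import json
q0=np.array(json.loads(open("log.jsonl").readlines()[-1])[0])
for f in("o2.txt","o3.txt"):
    c,flip,v=json.loads(open(f).read());print("PLAN",flip)
    for n in(12,100):
        q=q0.copy();m=9
        F=Ro.from_rotvec(-flip*out).as_matrix()
        for W in [way(v[:6]),way(v[6:]),(APP[0],F@APP[1]),(GRP[0],F@GRP[1]),(GRP[0],Ro.from_rotvec(-.6*out).as_matrix()@F@GRP[1]),(GRP[0],Ro.from_rotvec(-1.22*out).as_matrix()@F@GRP[1])]:
            p0,M0,_=fj(q);P=[q];q,m=tr(q,*W,n=n,path=P);P=np.array(P)
            print(n,W[0],"q",q,"mg %.2f"%m,"shift",(W[0]-p0)/1000,"rot",logm(W[1]@M0.T),"maxdq",abs(np.diff(P,axis=0)).max().round(2),"smin",min(np.linalg.svd(fj(x)[2])[1][-1] for x in P).round(3))
E
```

```text
PLAN 0
12 [396.  36. 397.] q [-0.81 -0.17  1.07  2.28 -0.74  0.76  2.01] mg 0.11 shift [-0.07  0.33  0.08] rot [ 0.55 -0.53  0.46] maxdq 0.08 smin 0.058
12 [412. -30. 469.] q [ 0.16 -0.29 -0.45  2.26  0.67  0.62  0.64] mg 0.08 shift [ 0.02 -0.07  0.07] rot [-0.9  -0.26 -0.12] maxdq 0.2 smin 0.069
12 [588.92 102.39 258.71] q [ 0.1   0.42 -0.67  2.17  1.47  0.61 -0.33] mg 0.13 shift [ 0.18  0.13 -0.21] rot [0.21 0.12 0.06] maxdq 0.12 smin 0.086
12 [658.55  90.73 157.98] q [ 0.09  0.68 -0.61  2.1   1.82  0.65 -0.57] mg 0.30 shift [ 0.07 -0.01 -0.1 ] rot [ 0. -0.  0.] maxdq 0.04 smin 0.112
12 [658.55  90.73 157.98] q [ 0.15  0.71 -0.71  2.1   1.81  0.71 -1.13] mg 0.37 shift [ 0. -0.  0.] rot [ 0.34 -0.06 -0.49] maxdq 0.05 smin 0.129
12 [658.55  90.73 157.98] q [ 0.2   0.74 -0.8   2.1   1.8   0.78 -1.73] mg 0.37 shift [-0.  0. -0.] rot [ 0.35 -0.06 -0.51] maxdq 0.05 smin 0.139
100 [396.  36. 397.] q [-0.79 -0.16  1.06  2.28 -0.76  0.77  2.04] mg 0.10 shift [-0.07  0.33  0.08] rot [ 0.55 -0.53  0.46] maxdq 0.01 smin 0.061
100 [412. -30. 469.] q [ 0.15 -0.29 -0.44  2.26  0.68  0.63  0.64] m
[... 1758 characters left out ...]
 -0.59  2.06  0.92  1.3   0.08] mg 0.10 shift [0.05 0.06 0.01] rot [-1.23  0.06 -0.21] maxdq 0.03 smin 0.078
100 [588.92 102.39 258.71] q [ 0.02  0.4  -0.56  2.17  1.45  0.55  2.82] mg 0.12 shift [ 0.14  0.05 -0.17] rot [-1.56  1.01  2.39] maxdq 0.05 smin 0.102
100 [658.55  90.73 157.98] q [ 0.03  0.66 -0.52  2.1   1.83  0.59  2.54] mg 0.12 shift [ 0.07 -0.01 -0.1 ] rot [-0.  0. -0.] maxdq 0.0 smin 0.103
100 [658.55  90.73 157.98] q [ 0.1   0.68 -0.62  2.1   1.82  0.66  1.98] mg 0.36 shift [ 0. -0.  0.] rot [ 0.34 -0.06 -0.49] maxdq 0.01 smin 0.119
100 [658.55  90.73 157.98] q [ 0.16  0.71 -0.72  2.1   1.81  0.72  1.39] mg 0.37 shift [-0.  0. -0.] rot [ 0.35 -0.06 -0.51] maxdq 0.01 smin 0.13
```

```bash
cat > nxt.py <<'E'
import sys,json;from plan import *
from cell import ctrl
st=ctrl.read_state();q=st["qpos"];p,M,_=fj(q);v=json.loads(open("o2.txt").read())[2]
print("q",q,"mg %.2f"%mg(q),"fk err",p-st["eef_pos"],"force",st["force"])
np.set_printoptions(precision=3,suppress=True)
for nm in sys.argv[1:]:
    W={"w1":way(v[:6]),"w2":way(v[6:]),"app":APP,"grp":GRP}.get(nm)
    if W is None: W=(GRP[0],Ro.from_rotvec(-float(nm)*out).as_matrix()@GRP[1])
    p0,M0,_=fj(q);P=[];q,m=tr(q,*W,n=30,path=P);print(nm,"shift",(W[0]-p0)/1000,"rot",logm(W[1]@M0.T),"-> q",q,"mg %.2f"%m)
E
python3 -m pendant '[[-0.009,0.041,0.01,0.069,-0.066,0.058,0.1],[-0.018,0.082,0.02,0.138,-0.132,0.115,0.1],[-0.027,0.123,0.03,0.206,-0.199,0.173,0.1],[-0.036,0.164,0.04,0.275,-0.265,0.23,0.1],[-0.045,0.205,0.05,0.344,-0.331,0.288,0.1],[-0.054,0.246,0.06,0.413,-0.398,0.345,0.1],[-0.063,0.287,0.07,0.481,-0.464,0.403,0.1],[-0.072,0.328,0.079,0.55,-0.53,0.46,0.1]]'
python3 nxt.py w2 app grp 1.22
```

```text
clock: 10.9
eef_pos: [396.7, 40.2, 397.5]
tool_rot: [2.466, 0.258, 2.735]
force: [1.7, 0.9, 0.5]
width: 47.0
q [-0.85 -0.19  1.08  2.29 -0.73  0.73  2.01] mg 0.18 fk err [ 0. -0.  0.] force [1.68 0.88 0.45]
w2 shift [ 0.015 -0.07   0.072] rot [-0.896 -0.255 -0.139] -> q [ 0.146 -0.286 -0.438  2.263  0.68   0.629  0.634] mg 0.08
app shift [ 0.177  0.132 -0.211] rot [0.21  0.121 0.06 ] -> q [ 0.066  0.413 -0.628  2.169  1.458  0.582 -0.323] mg 0.10
grp shift [ 0.07  -0.012 -0.101] rot [ 0. -0.  0.] -> q [ 0.067  0.673 -0.575  2.102  1.822  0.627 -0.577] mg 0.30
1.22 shift [ 0. -0.  0.] rot [ 0.691 -0.116 -0.999] -> q [ 0.185  0.728 -0.768  2.099  1.803  0.757 -1.735] mg 0.37
```

```bash
python3 -m pendant '[[0.001,-0.005,0.005,-0.064,-0.018,-0.010,0.1],[0.002,-0.010,0.010,-0.128,-0.036,-0.020,0.1],[0.003,-0.015,0.015,-0.192,-0.055,-0.030,0.1],[0.004,-0.020,0.020,-0.256,-0.073,-0.040,0.1],[0.005,-0.025,0.026,-0.32,-0.091,-0.050,0.1],[0.006,-0.030,0.031,-0.384,-0.11,-0.06,0.1],[0.0075,-0.035,0.036,-0.448,-0.128,-0.07,0.1],[0.0075,-0.035,0.036,-0.448,-0.128,-0.07,0.1]]'; python3 nxt.py w2 app grp 1.22
```

```text
clock: 11.7
eef_pos: [404.9, 4.2, 433.1]
tool_rot: [2.878, 0.54, 2.826]
force: [0.9, -1.7, 0.0]
width: 46.6
q [-0.28 -0.27  0.2   2.24  0.    0.57  1.25] mg 0.10 fk err [ 0. -0.  0.] force [ 0.91 -1.75  0.03]
w2 shift [ 0.007 -0.034  0.036] rot [-0.442 -0.128 -0.066] -> q [ 0.135 -0.285 -0.432  2.264  0.685  0.632  0.628] mg 0.08
app shift [ 0.177  0.132 -0.21 ] rot [0.21 0.12 0.06] -> q [ 0.056  0.41  -0.614  2.169  1.457  0.576 -0.322] mg 0.11
grp shift [ 0.07  -0.012 -0.101] rot [ 0. -0.  0.] -> q [ 0.059  0.67  -0.563  2.102  1.823  0.619 -0.581] mg 0.30
1.22 shift [ 0. -0.  0.] rot [ 0.691 -0.116 -0.999] -> q [ 0.179  0.725 -0.758  2.099  1.804  0.75  -1.738] mg 0.37
```

It follows the prediction exactly. I'll finish this leg, then go to the approach pose.

```bash
python3 -m pendant '[[0.001,-0.005,0.005,-0.064,-0.018,-0.009,0.1],[0.002,-0.010,0.010,-0.127,-0.036,-0.019,0.1],[0.003,-0.015,0.015,-0.19,-0.055,-0.028,0.1],[0.004,-0.020,0.020,-0.253,-0.073,-0.038,0.1],[0.005,-0.025,0.026,-0.316,-0.091,-0.047,0.1],[0.006,-0.030,0.031,-0.38,-0.11,-0.057,0.1],[0.007,-0.034,0.036,-0.442,-0.128,-0.066,0.1],[0.007,-0.034,0.036,-0.442,-0.128,-0.066,0.1]]'; python3 nxt.py app grp 1.22
```

```text
clock: 12.5
eef_pos: [411.8, -30.0, 468.2]
tool_rot: [-2.891, 0.753, 3.074]
force: [0.3, -0.0, -0.7]
width: 46.9
q [ 0.14 -0.28 -0.43  2.26  0.68  0.63  0.63] mg 0.09 fk err [-0.  0.  0.] force [ 0.31 -0.03 -0.67]
app shift [ 0.177  0.132 -0.21 ] rot [0.209 0.118 0.06 ] -> q [ 0.056  0.41  -0.614  2.169  1.457  0.576 -0.322] mg 0.11
grp shift [ 0.07  -0.012 -0.101] rot [ 0. -0.  0.] -> q [ 0.059  0.67  -0.563  2.102  1.823  0.619 -0.581] mg 0.30
1.22 shift [ 0. -0.  0.] rot [ 0.691 -0.116 -0.999] -> q [ 0.179  0.725 -0.758  2.099  1.804  0.75  -1.738] mg 0.37
```

```bash
python3 -m pendant '[[0.022,0.016,-0.026,0.026,0.015,0.008,0.1],[0.044,0.033,-0.052,0.052,0.03,0.015,0.1],[0.066,0.05,-0.079,0.078,0.044,0.022,0.1],[0.088,0.066,-0.105,0.105,0.059,0.03,0.1],[0.11,0.083,-0.131,0.131,0.074,0.038,0.1],[0.133,0.099,-0.157,0.157,0.088,0.045,0.1],[0.155,0.116,-0.184,0.183,0.103,0.052,0.1],[0.177,0.132,-0.21,0.209,0.118,0.06,0.1]]'
python3 -m pendant '[[0,0,0,0,0,0,0.1],[0,0,0,0,0,0,0.1]]'; python3 nxt.py grp 1.22
python3 - <<'E'
from h import *
a=ctrl.get_image("top");b=ctrl.get_image("scene");cv2.imwrite("pics/t5.png",a);cv2.imwrite("pics/s5.png",b)
o=np.hstack([cv2.resize(a[110:260,180:280],None,fx=4,fy=4),cv2.resize(b[130:280,230:330],None,fx=4,fy=4)])
cv2.imwrite("pics/appr2.png",cv2.convertScaleAbs(o,alpha=1.5))
E
```

```text
clock: 13.3
eef_pos: [589.8, 101.4, 256.2]
tool_rot: [-3.139, 0.608, 2.975]
force: [0.9, -0.1, 0.2]
width: 47.1
clock: 13.5
eef_pos: [588.8, 101.1, 257.2]
tool_rot: [-3.139, 0.609, 2.976]
force: [0.2, -0.3, -0.2]
width: 47.3
q [ 0.08  0.42 -0.65  2.17  1.46  0.59 -0.32] mg 0.30 fk err [0. 0. 0.] force [ 0.18 -0.26 -0.21]
grp shift [ 0.07  -0.01  -0.099] rot [ 0.002 -0.003  0.001] -> q [ 0.078  0.677 -0.593  2.102  1.819  0.638 -0.571] mg 0.30
1.22 shift [ 0. -0.  0.] rot [ 0.691 -0.116 -0.999] -> q [ 0.194  0.734 -0.784  2.098  1.802  0.769 -1.731] mg 0.37
```

View pics/appr2.png

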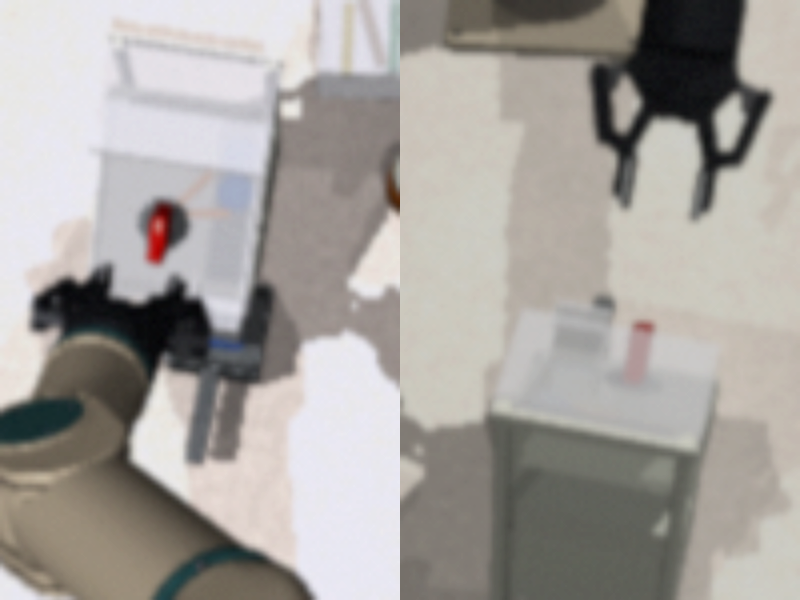

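Fingers straddle the knob axis, with tips at about (104,275) and (178,280) and the bar at (158,245). Joint margins are healthy. I descend along the axis and watch the force.

```bash
python3 -m pendant '[[0.012,-0.002,-0.017,0,0,0,0.1],[0.024,-0.0035,-0.034,0,0,0,0.1],[0.036,-0.005,-0.051,0,0,0,0.1],[0.048,-0.007,-0.068,0,0,0,0.1],[0.056,-0.008,-0.079,0.002,-0.003,0.001,0.1],[0.063,-0.009,-0.089,0.002,-0.003,0.001,0.1],[0.07,-0.010,-0.099,0.002,-0.003,0.001,0.1],[0.07,-0.010,-0.099,0.002,-0.003,0.001,0.1]]'; python3 nxt.py grp 1.22
python3 -m pendant '[[0,0,0,0,0,0,-0.2],[0,0,0,0,0,0,-0.5],[0,0,0,0,0,0,-1],[0,0,0,0,0,0,-1],[0,0,0,0,0,0,-1],[0,0,0,0,0,0,-1],[0,0,0,0,0,0,-1]]'; python3 nxt.py 1.22
```

```text
clock: 14.4
eef_pos: [659.8, 91.5, 159.4]
tool_rot: [3.139, 0.615, 2.975]
force: [-0.9, -0.4, 0.3]
width: 47.2
q [ 0.08  0.68 -0.59  2.1   1.82  0.64 -0.57] mg 0.37 fk err [0. 0. 0.] force [-0.89 -0.36  0.27]
grp shift [-0.001 -0.001 -0.001] rot [-0.001  0.004 -0.   ] -> q [ 0.076  0.676 -0.59   2.102  1.82   0.636 -0.572] mg 0.37
1.22 shift [ 0. -0. -0.] rot [ 0.691 -0.116 -0.999] -> q [ 0.192  0.733 -0.781  2.098  1.803  0.767 -1.731] mg 0.37
clock: 15.1
eef_pos: [659.1, 91.1, 160.8]
tool_rot: [3.14, 0.616, 2.975]
force: [-4.0, -2.4, 5.0]
width: 13.3
q [ 0.08  0.67 -0.59  2.1   1.82  0.64 -0.57] mg 0.37 fk err [0. 0. 0.] force [-3.98 -2.39  4.98]
1.22 shift [-0.001 -0.    -0.003] rot [ 0.693 -0.111 -0.997] -> q [ 0.192  0.733 -0.781  2.098  1.803  0.767 -1.731] mg 0.37
```

```bash
python3 -m pendant '[[0,0,0,0.079,-0.013,-0.115,-1],[0,0,0,0.158,-0.027,-0.229,-1],[0,0,0,0.238,-0.040,-0.344,-1],[0,0,0,0.317,-0.053,-0.459,-1],[0,0,0,0.396,-0.067,-0.573,-1],[0,0,0,0.475,-0.080,-0.688,-1],[0,0,0,0.555,-0.093,-0.803,-1],[0,0,0,0.634,-0.106,-0.917,-1]]'; python3 nxt.py 1.2
python3 - <<'E'
from cell import ctrl
s=ctrl.read_state();print(s["torque"])
E
```

```text
clock: 15.9
eef_pos: [657.5, 88.8, 159.9]
tool_rot: [2.577, 0.257, 1.772]
force: [-11.3, -6.5, 8.7]
width: 13.5
q [ 0.18  0.72 -0.77  2.1   1.8   0.77 -1.64] mg 0.37 fk err [0. 0. 0.] force [-11.28  -6.51   8.74]
1.2 shift [ 0.001  0.002 -0.002] rot [ 0.05  -0.005 -0.055] -> q [ 0.192  0.732 -0.78   2.098  1.803  0.766 -1.712] mg 0.37
[-1.17573309  1.56969959 -0.81199489]
```

```bash
python3 -m pendant '[[0,0,0,0.025,-0.004,-0.037,-1],[0,0,0,0.051,-0.009,-0.074,-1],[0,0,0,0.051,-0.009,-0.074,-1],[0,0,0,0.051,-0.009,-0.074,-1],[0,0,0,0.051,-0.009,-0.074,-1],[0,0,0,0.051,-0.009,-0.074,-1]]'; python3 nxt.py 1.2
python3 - <<'E'
from h import *
print(ctrl.read_state()["torque"])
a=ctrl.get_image("top");b=ctrl.get_image("scene");cv2.imwrite("pics/t6.png",a);cv2.imwrite("pics/s6.png",b)
o=np.hstack([cv2.resize(a[110:260,180:280],None,fx=4,fy=4),cv2.resize(b[130:280,230:330],None,fx=4,fy=4)])
cv2.imwrite("pics/twist.png",cv2.convertScaleAbs(o,alpha=1.5))
E
```

```text
clock: 16.5
eef_pos: [657.3, 88.8, 159.8]
tool_rot: [2.56, 0.212, 1.699]
force: [-12.3, -6.4, 8.9]
width: 13.3
q [ 0.19  0.73 -0.78  2.1   1.8   0.78 -1.72] mg 0.37 fk err [0. 0. 0.] force [-12.25  -6.38   8.89]
1.2 shift [ 0.001  0.002 -0.002] rot [0.003 0.003 0.014] -> q [ 0.192  0.732 -0.78   2.098  1.803  0.766 -1.712] mg 0.37
[-1.28230973  1.52609171 -0.72654173]
```

View pics/twist.png

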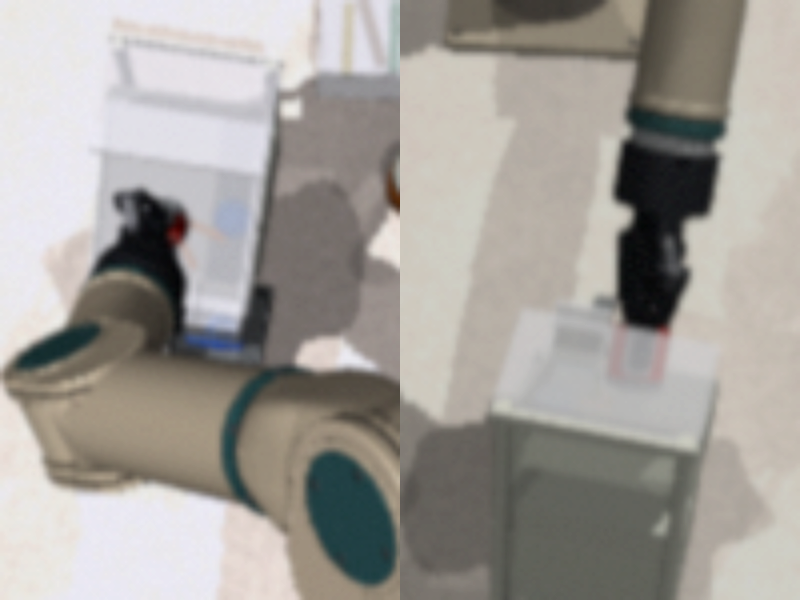

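The gripper holds the bar turned across the slope, and the torque about the axis rose from 0.15 to 0.28 N m, so it appears to be on the stop. I nudge slightly further and hold, then open partly for the spring return and withdraw along the axis.

```bash
python3 -m pendant '[[0,0,0,0.017,-0.003,-0.025,-1],[0,0,0,0.017,-0.003,-0.025,-1],[0,0,0,0.017,-0.003,-0.025,-1],[0,0,0,0.017,-0.003,-0.025,-1]]'
python3 - <<'E'
from h import *
s=ctrl.read_state();print(s["torque"],s["torque"]@out,s["width"])
E
python3 -m pendant '[[0,0,0,0,0,0,0.5],[0,0,0,0,0,0,0.5],[0,0,0,0,0,0,0.5],[0,0,0,0,0,0,0.5],[0,0,0,0,0,0,0.5],[0,0,0,0,0,0,0.5],[0,0,0,0,0,0,0.5],[0,0,0,0,0,0,0.5]]'
python3 -m pendant '[[-0.007,0.001,0.010,0,0,0,0.5],[-0.014,0.002,0.020,0,0,0,0.5],[-0.023,0.004,0.033,0,0,0,0.5],[-0.034,0.006,0.049,0,0,0,0.5],[-0.045,0.008,0.065,0,0,0,0.5],[-0.057,0.010,0.082,0,0,0,0.5],[-0.068,0.011,0.098,0,0,0,0.5],[-0.085,0.014,0.123,0,0,0,0.5]]'
python3 -m pendant '[[-0.03,0.03,0.02,0,0,0,0.5],[-0.06,0.06,0.04,0,0,0,0.5],[-0.09,0.09,0.06,0,0,0,0.5],[-0.11,0.13,0.08,0,0,0,0.5],[-0.12,0.17,0.08,0,0,0,0.5],[-0.12,0.2,0.08,0,0,0,0.5],[-0.12,0.2,0.08,0,0,0,0.5],[-0.12,0.2,0.08,0,0,0,0.5]]'
python3 - <<'E'
from h import *
s=ctrl.read_state();print(s["clock"],s["force"],s["qpos"])
a=ctrl.get_image("top");b=ctrl.get_image("scene");cv2.imwrite("pics/t7.png",a);cv2.imwrite("pics/s7.png",b)
o=np.hstack([cv2.resize(a[110:260,180:280],None,fx=4,fy=4),cv2.resize(b[130:280,230:330],None,fx=4,fy=4)])
cv2.imwrite("pics/after.png",cv2.convertScaleAbs(o,alpha=1.5))
E
```

```text
clock: 17.0
eef_pos: [657.2, 88.7, 159.8]
tool_rot: [2.555, 0.198, 1.675]
force: [-10.7, -7.2, 9.5]
width: 12.9
[-1.73348822  1.72928492 -0.23887255] 0.9495673210403408 12.919814522571397
clock: 17.8
eef_pos: [659.5, 92.4, 159.9]
tool_rot: [2.552, 0.19, 1.676]
force: [-0.3, -0.7, -0.1]
width: 64.1
clock: 18.6
eef_pos: [573.2, 106.2, 283.6]
tool_rot: [2.553, 0.191, 1.676]
force: [-0.5, -0.1, 0.3]
width: 63.9
clock: 19.4
eef_pos: [453.4, 306.8, 363.2]
tool_rot: [2.552, 0.191, 1.678]
force: [-0.2, -0.3, 0.1]
width: 64.2
19.4 [-0.22461433 -0.32733618  0.14034302] [-0.1995183   0.35787627 -1.05275363  1.9904912   1.06289477  1.12975782
 -1.61180987]
```

View pics/after.png

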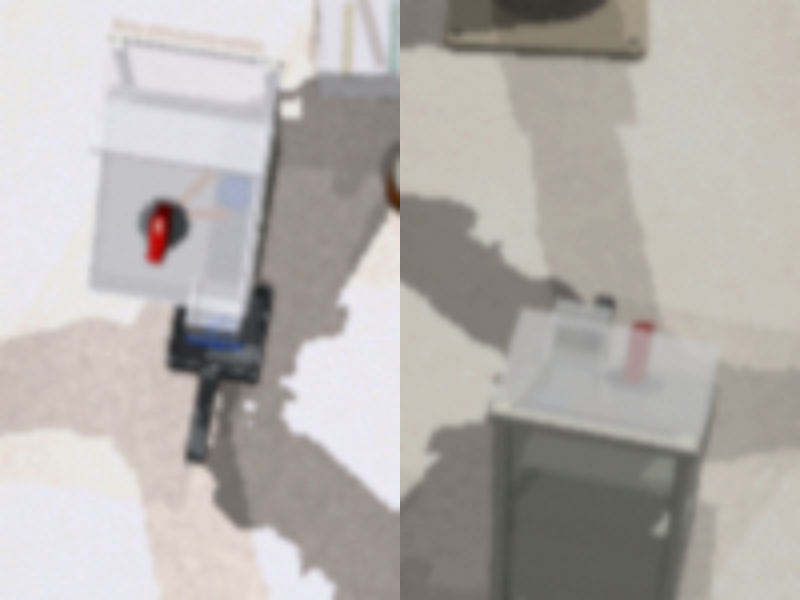

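The knob is back home and a ball-blue patch (230,190) is at the gate. There is a new faint blue patch at about (218,322), seen through the hood over the cup. I'll check it numerically against the pictures from before the twist.

```bash
python3 - <<'E'
from h import *
np.set_printoptions(precision=1,suppress=True)
A={k:cv2.imread(f"pics/t{k}.png").astype(int) for k in(3,7)}
for nm,(x0,y0,x1,y1) in dict(cup=(224,180,246,201),lane=(228,145,246,178)).items():
    for k in(3,7):
        i=A[k][y0:y1,x0:x1];b=i[...,0]-i[...,2];m=b>(14);ys,xs=np.nonzero(m);print(nm,k,m.sum(),(xs.mean()+x0,ys.mean()+y0) if len(xs) else "");print(b[::2,::2]) if nm=="cup" else 0
print("ball in scoop predicted px", proj("top",D(-82,-54,20)))
i=A[7]-A[3]; 
z=cv2.imread("pics/top0.png").astype(int)
for n,(x,y) in dict(bottle=(338,158),jar=(285,155),mug=(143,168),tray=(110,217),brush=(145,268),board=(407,200)).items():
    print(n,abs(A[7]-z)[y-12:y+12,x-12:x+12].mean())
E
```

```text
cup 3 40 (np.float64(233.575), np.float64(195.325))
[[ 3  2  3  2  3  2  4  4  4  1 -2]
 [ 1  3  4  3  3  1  3  2  3 -1  0]
 [ 2  2  4  4  4  4  4  3  4  1  1]
 [ 2  3  5  6  4  5  5  6  4  3  2]
 [ 1  4  5  5  5  5  5  6  3  1  3]
 [ 1  3  4  5  4  5  5  6  2  3  1]
 [ 1  2  1  2  3  2  4  3  2  3  2]
 [ 3 15 23 24 18 15 10  5  8  3  2]
 [ 2  5 12 20 24 28 30 28 23  4  2]
 [ 2  2  1  3  1  3  4  6  4  3  4]
 [ 1  4  2  2  2  4  2  2  2  1  2]]
cup 7 79 (np.float64(233.72151898734177), np.float64(193.69620253164558))
[[ 2  1  3  2  4  3  4  5  5  1 -3]
 [ 2  2  4  4  2  2  2  2  4  0  0]
 [ 2  3  5  5  4  4  5  3  4  1  3]
 [ 1  3  5  4  5  5  5  5  4  3  2]
 [ 1  3  4  5  7 12 11  6  3  2  2]
 [ 1  4  4  5 21 23 21 15  3  2  1]
 [ 2  1  2  7 25 17 13 13  4  2  3]
 [ 3 21 34 32 29 27 20 12  8  4  2]
 [ 1  5 17 30 39 54 45 45 32  4  3]
 [ 3  1  1  2  3  6  6 10  7  4  5]
 [ 3  3  3  2  3  3  2  4  4  5  3]]
lane 3 53 (np.float64(238.43396226415095), np.float64(157.54716981132074))
lane 7 52 (np.float64(238.40384615384616), np.float64(157.6153846153846))
ball in scoop predicted px [234.9 193.1]
bottle 5.9623842592592595
jar 7.377893518518518
mug 4.166087962962963
tray 17.72800925925926
brush 32.20081018518518
board 7.813657407407407
```

```bash
python3 -c "
from cell import ctrl
print(ctrl.finish_job())"
```

```text
the job is handed in; nothing more can be done
None
```

I placed the scoop upright under the spout, let go of it, turned the knob to its stop, held it and released it. One ball dropped into the scoop, and I handed the job in after about 19.5 s on the robot's clock. `finish_job` gives no verdict.

**Last checks that passed:**
- **Scoop:** before the twist, two measurements put its centre about 3–5 mm from the point under the spout.
- **Knob:** the torque about its axis jumped to 0.95 N m, so it was on the stop. The last picture shows it back home.
- **Balls:** a new blue blob appeared in the cup at about pixel (234,192), against (235,193) predicted. The next ball's patch at the gate is unchanged.
- **Robot:** the gripper is clear, with contact force near 0.

**Checks that disagreed or did not settle:**
- **Dispenser origin:** my first estimate was about 17 mm off. I corrected it from the spout's blue rim before placing the scoop.
- **First knob approach:** it ran two joints up to their limits. I backed off and came in with the elbow on the other side.
- **Scoop height:** a two-view check of one rim corner came out inconsistent (118 mm instead of 50), so I dropped it and used the handle end (39 mm, expected about 42).
- **Bystanders:** the bottle, jar, mug and board showed only small picture changes. The tray and brush areas changed more, which I put down to the arm and its shadow without checking. I did no low moves near either of them.

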